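# Turn the marble dish to the caddy

## Robot

A 7-joint arm with a two-finger parallel gripper is mounted at the origin on the work surface. World frame = base frame: x ahead of the robot, y to its left, z up, the work surface at z = 0. Lengths are in m, angles in rad, forces in N, time in s.
With the tool pointing down it reaches from about 0.4 to 0.925 m from the base axis. Payload 5.6 kg.
Tool frame: the origin (TCP) lies midway between the tips of the shut fingers; the grasp point (between the pads) lies 19 mm behind it; z points along the fingers, y is the line along which they close (so a half turn about z gives the same grasp; the last joint's range is limited). The gripper opens to 85 mm and grips with 20 to 120 N. Pads are 22 mm wide; open, the fingers measure 114 mm over their backs; the gripper's body (76 mm by 85 mm) begins 54 mm behind the grasp point. The pads swing forward as they close: fully open they stand 13 mm farther back than shut.
Start: joints at [1.13, 0.468, -0.012, 1.603, 0.006, 1.071, -0.056], TCP at [0.252, -0.599, 0.231] pointing down, gripper open.
Joint ranges: [-2.53, 2.53], [-0.31, 2.02], [-1.57, 1.55], [0.28, 2.44], [-1.29, 4.43], [0.15, 1.84], [-2.92, 2.92]. Speed limits (rad/s): [2.57, 2.57, 3.14, 3.14, 3.14, 3.14, 3.14].

## Interface

Orientations are given as a unit quaternion [w, x, y, z].
In Python, from station import arm gives the robot as it stands. The module is installed in compiled form; this text tells all that it offers.
- The arm moves only by the tool send_rows, never from a script. Its argument "plan" is one flat list of numbers, 4 for each row, row after row: the shift along the tool's x, y, z in mm, then the turn about the tool's z in rad. A call has 1 to 8 rows; each row shifts and turns the commanded pose from where the row before left it, along the tool's axes as they then stand; what a row does not reach is not made up. A row lasts 1/8 s, in which the tool goes at most 62.5 mm and 10.7 degrees, less where a joint would pass 70% of its speed; a pose out of reach is approached as far as the arm can. A call is refused whole if a number of a shift passes 62.5 or a number of a turn 0.188, either way. A call with a gripper value outside its range is refused whole. "fingers" is the opening in per cent of the stroke, from 0 (shut) to 100 (fully open), set as the call begins (left out, the last holds). The fingers move at their own pace and stop on an object; "squeeze" is the grip in N (left out, the last holds). Time passes only in rows, so rows that do not move let the fingers close. It gives the time, the measured TCP pose, the force, the opening and the grip force at its end, in the units of the state.
- arm.get_obs(): the state, without advancing time (a new reading comes with each control period).
- arm.snapshot(name): name is "scene" or "top"; returns the picture (420x560x3 uint8, blue, green, red); there is no depth.
- arm.get_calibration(name): a dict with "fov_y" (degrees; the focal length in pixels is half the picture's height over the tangent of half this angle, whatever the lens; pixels are square), "cx", "cy" (the principal point, pixels), "distortion" ([k1, k2, p1, p2, k3] as OpenCV has them; the pictures are not rectified), "rvec" (rotation vector, rad) and "tvec" (3), from world to camera coordinates, as OpenCV has them. Camera axes: x right, y down, z forward; pixel columns grow to the right and rows downward; lengths in m; the calibration is good to about 2 mm. A picture is of the moment at which its call begins. get_calibration takes no time and is no camera call.
- arm.finish_job(): hands the job in; it is judged then, once.
The state is a dict: "t": time; "qpos": joint angles; "dq": joint speeds; "joint_efforts": joint torques, N m; "eef_pos": TCP position; "ee_rot": TCP orientation; "contact_force": force on the tool from outside, world axes, zero at the start; "ft_torque": the same for the moment, N m; "width": finger opening in m; "finger_force": force on a finger pad.
Only numpy, scipy, OpenCV 4.12 (cv2) and the standard library are available. Lean on these libraries where they do the work, as an engineer would, in place of code of your own. Each camera call takes 0.05 s, during which the arm holds its last target. There are 200 camera calls.

## Task

Take the white marble dish by its green handle and draw it straight out from under the front of the wire rack without bumping the rack; then lift it at least 10 cm off the table, and only then turn it level through a quarter turn, so that its handle runs parallel to the front edge of the rack and its red pouring lip faces the middle of the burgundy caddy, ready to tip the marble in. Keep the dish level and the orange marble in its middle all the while, and leave the caddy and the other things where they stand. Finish still holding the dish in the air, steady and level, beside the caddy: do not put it down or let go.

Things in the scene. Friction and masses are not known exactly. Their poses are not given: they have to be found in the camera images.
- dish_center (a point): Centre of the white round dish, on its inner floor, 8 mm above its underside. z points up; x points out along the red pouring lip (its tip is 70 mm from the centre); the handle points along -x. The floor rises at 12 degrees all round a flat middle 14 mm across, so the marble stays there while the dish is level and moved gently.
- dish_grip (a point): Grip point on the dish's green handle, mid-bar: 100 mm from the dish's centre along its -x, 25 mm above its underside. The handle is a straight level bar 14 mm wide (along y), 22 mm high (14 to 36 mm above the underside), from 50 to 135 mm from the centre. Axes as the dish.
- marble_center (a point): Centre of the loose orange marble, 22 mm in diameter, 14 g, resting in the middle of the dish. Its axes mean nothing.
- dish: The whole dish with lip and handle: 110 mm across, rim 22 mm high, foot 68 mm across, about 160 g. Origin at the centre of its underside, axes as dish_center. It starts on the table under the rack, handle sticking out on the robot's side.
- rack: Low steel wire rack, fixed: grid top 130 mm deep (x) by 200 mm wide (y), its underside 71 mm and top 77 mm above the table, on four thin legs at the corners (188 mm between the front legs), open in front and behind. Origin on the table under its middle; x points away from the robot, front edge at x = -65 mm; y runs along the front edge.
- caddy: Burgundy plastic open caddy with one divider, 140 mm (x) by 110 mm (y), 75 mm high, loose on the table to the left or right of the rack's approach. Origin at the middle of its underside.
- jarrito: Brown clay jarrito cup with a handle on its +y side and a blue band, 85 mm high, 82 mm across. Origin at the centre of its underside. To be left alone.
- tin: Round steel pencil tin, 72 mm across, 100 mm high, with pencils reaching to 165 mm. Origin at the centre of its underside. To be left alone.
- car: Small blue plastic toy car, 70 by 36 mm, 34 mm high, length along its x. Origin at the centre of its underside. To be left alone.
Mind the look-alikes: they are no part of the job. Several things look just like the dish: the one meant starts farthest to the robot's right.

How it is judged:
By the outcome, as a careful person would: the job done as asked, in the order asked, and still so for the second after the job is handed in, while the arm keeps its last pose, push and grip.
It also fails if it takes over 54 s, if anything falls off the work surface, if the arm or the gripper's body presses on something with over 40 N, if the wrist force passes 120 N, or if a joint passes its speed limit or range.

## Working session

There is one attempt and no reset: what is moved stays moved. The work goes in short steps, Python scripts to look and compute and a tool call to move; the robot and the scene stay as the last step left them, time stands still between calls to the robot, and variables do not carry over. Pictures are saved under pics/ and viewed, at most 10 in all, crops included, and the job is handed in when it is done.

Besides the shell and the picture viewer there is one more tool, called after "Call:" as name(argument=value, ...), one argument or row to a line, values as JSON. send_rows: Moves the arm, as the interface text tells. Its arguments: {"type":"object","properties":{"plan":{"type":"array","items":{"type":"number"}},"fingers":{"type":"number"},"squeeze":{"type":"number"}},"required":["plan"]}

```bash
mkdir -p pics
cat > h.py <<'E'
import numpy as np, cv2
from station import arm
def cal(n):
    c=arm.get_calibration(n); f=210/np.tan(np.radians(c["fov_y"])/2)
    K=np.array([[f,0,c["cx"]],[0,f,c["cy"]],[0,0,1]]); return K,np.array(c["distortion"],float),np.array(c["rvec"],float),np.array(c["tvec"],float)
def ray(n,uv,z):
    K,d,r,t=cal(n); R=cv2.Rodrigues(r)[0]
    p=cv2.undistortPoints(np.array(uv,float).reshape(-1,1,2),K,d).reshape(-1,2)
    D=np.c_[p,np.ones(len(p))]@R; C=-R.T@t.ravel()
    return C+D*((z-C[2])/D[:,2])[:,None]
def proj(n,P):
    K,d,r,t=cal(n); return cv2.projectPoints(np.array(P,float).reshape(-1,1,3),r,t,K,d)[0].reshape(-1,2)
E
python3 - <<'E'
from h import *
for n in("scene","top"):
    cv2.imwrite(f"pics/{n}1.png",cv2.resize(arm.snapshot(n),(800,600),interpolation=cv2.INTER_CUBIC)); K,d,r,t=cal(n); print(n,-cv2.Rodrigues(r)[0].T@t.ravel(),K[0,0],d)
o=arm.get_obs(); print(o["t"],o["eef_pos"],o["ee_rot"],o["width"])
E
```

```text
scene [1.17387721 0.51455017 1.19943315] 514.7160273846827 [-0.00849304  0.          0.          0.          0.        ]
top [ 0.42300711 -0.01500155  0.93229134] 431.99502974991157 [-0.13804843  0.          0.          0.          0.        ]
0.1 [ 0.25153525 -0.59879466  0.2304063 ] [-7.99179091e-04  9.80293604e-01  1.97544347e-01 -2.05702583e-04] 0.08534063721671709
```

View pics/scene1.png

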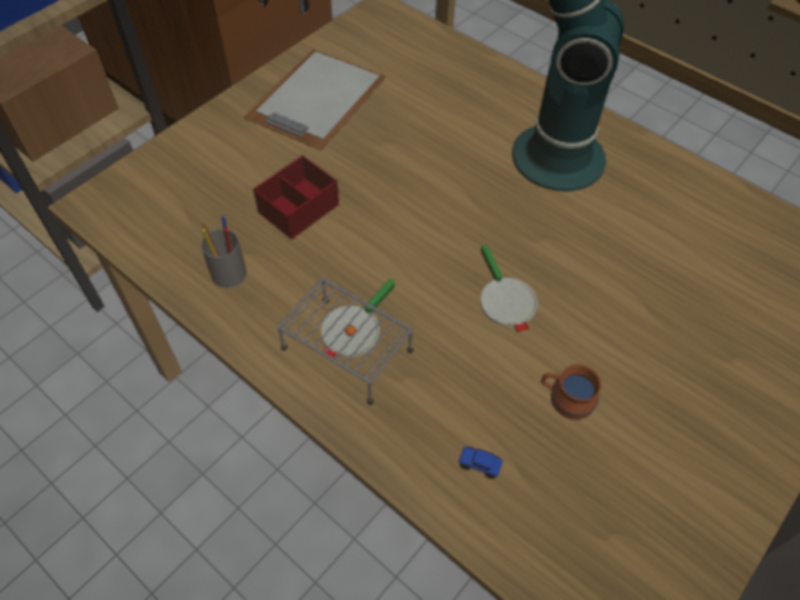

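View pics/top1.png

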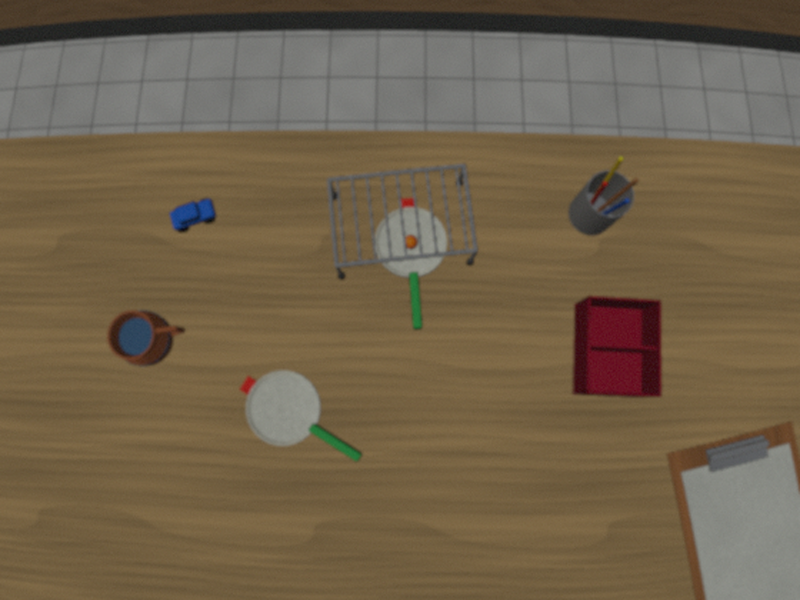

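The top picture shows the wanted dish under the rack at about (411,241), with the marble in it. Its handle runs from (413,273) to (418,327), the caddy is at the right at (618,347), and the decoy is at (283,408). I'll enlarge the rack area and the caddy.

Run:
```python
from h import *
im=arm.snapshot("top"); x0,y0=220,105
cv2.imwrite("pics/crop.png",cv2.resize(im[y0:y0+135,x0:x0+130],None,fx=4.4,fy=4.4,interpolation=cv2.INTER_CUBIC))
s=560/800
P=lambda l,z: print(np.round(ray("top",np.array(l)*s,z),4).tolist())
P([[413,273],[418,328]],.036)
P([[411,242]],.019)
P([[331,180],[465,166],[476,252],[336,265]],.077)
P([[577,299],[661,300],[660,396],[575,394]],.075)
```

```text
[[0.6135, -0.0315, 0.036], [0.5314, -0.0392, 0.036]]
[[0.6654, -0.0284, 0.019]]
[[0.7429, 0.0899, 0.077], [0.7666, -0.1064, 0.077], [0.6364, -0.1206, 0.077], [0.6154, 0.0788, 0.077]]
[[0.5699, -0.2651, 0.075], [0.5696, -0.3904, 0.075], [0.4318, -0.3817, 0.075], [0.4355, -0.2578, 0.075]]
```

View pics/crop.png

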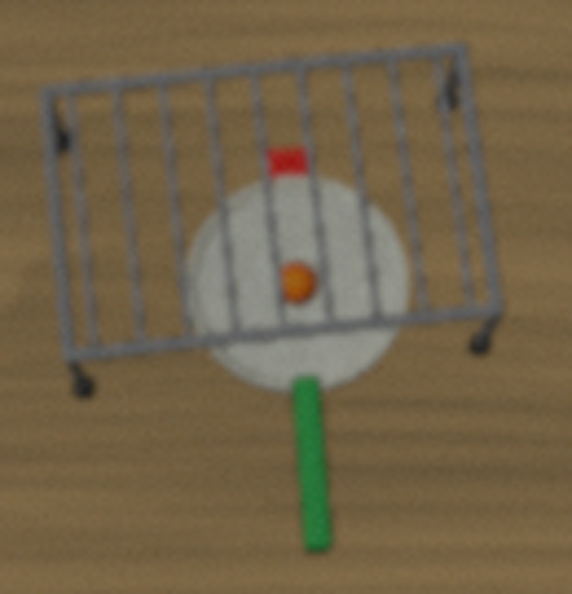

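The crop shows the handle's centreline from (307,380) to (317,549), the marble at (297,283), the lip at (289,162), and the rack's front edge from (68,355) to (497,312). I'll work out the dish and rack yaw and the grasp, and check it in both pictures.

Run:
```python
from h import *
from scipy.spatial.transform import Rotation as R
c=lambda l:(np.array(l,float)+.5)/4.4-.5+np.array([220,105])
h=ray("top",c([[307,380],[317,549]]),.036); m=ray("top",c([[297,283]]),.019)[0]
lip=ray("top",c([[289,163]]),.018)[0]
rk=ray("top",c([[68,355],[497,312],[463,48],[45,92]]),.077)
print(h,m,lip); print(rk, rk.mean(0))
for a,b in((h[1],h[0]),(h[1],m),(h[1],lip)): d=b-a; print("yaw",np.degrees(np.arctan2(d[1],d[0])),np.linalg.norm(d[:2]))
f=rk[0]-rk[1]; print("rack yaw",np.degrees(np.arctan2(-f[0],f[1])))
f=rk[3]-rk[2]; print("rack yaw",np.degrees(np.arctan2(-f[0],f[1])))
o=arm.get_obs();q=np.array(o["ee_rot"]);print(R.from_quat(q[[1,2,3,0]]).as_matrix().round(4),o["eef_pos"])
# scene cam: green / marble / decoy
im=arm.snapshot("scene"); hsv=cv2.cvtColor(im,cv2.COLOR_BGR2HSV)
g=cv2.inRange(hsv,(45,100,50),(80,255,255)); n,l,s,ce=cv2.connectedComponentsWithStats(g)
print([(s[i,4],ce[i]) for i in range(1,n) if s[i,4]>30])
i=[i for i in range(1,n) if s[i,4]>30 and ce[i][0]<300]
if i: 
    ys,xs=np.where(l==i[0]); print(ray("scene",[ce[i[0]]],.028))
```

```text
[[ 0.61376564 -0.03206179  0.036     ]
 [ 0.53186899 -0.03727792  0.036     ]] [ 0.6664892  -0.02716158  0.019     ] [ 0.72908497 -0.02276422  0.018     ]
[[ 0.61586336  0.07903448  0.077     ]
 [ 0.63817958 -0.11928436  0.077     ]
 [ 0.76806954 -0.10500559  0.077     ]
 [ 0.74390508  0.0938859   0.077     ]] [ 0.69150439 -0.01284239  0.077     ]
yaw 3.6443359133029296 0.08206258932069593
yaw 4.29754223975068 0.13499978387537234
yaw 4.208974695009319 0.19774930934068122
rack yaw 6.4203115512184805
rack yaw 6.927238616852937
[[ 9.219e-01  3.873e-01 -6.000e-04]
 [ 3.873e-01 -9.219e-01  1.200e-03]
 [-1.000e-04 -1.400e-03 -1.000e+00]] [ 0.25157439 -0.59887499  0.23054   ]
[(np.int32(115), array([343.73043478, 183.25217391])), (np.int32(123), array([267.33333333, 204.59349593]))]
[[ 0.56643639 -0.03931648  0.028     ]]
```

Call:
send_rows(
  plan=[31.5,-25,0,0,31.5,-25,0,0,31.5,-25,0,0,31.5,-25,0,0,31.5,-25,0,0,31.5,-25,0,0,31.5,-25,0,0,31.5,-25,0,0],
  fingers=100,
  squeeze=100,
)

```text
t: 1.2
eef_pos: [0.4071, -0.3161, 0.2313]
ee_rot: [0.0, 0.98, 0.198, 0.0]
contact_force: [0.9, -0.2, -0.4]
width: 0.0855
finger_force: 0.0
```

Call:
send_rows(
  plan=[31.5,-25,0,0,31.5,-25,0,0,31.5,-25,0,0,31.5,-25,0,0,31.5,-25,0,0,31.5,-25,0,0,31.5,-25,0,0,31.5,-25,0,0],
)

```text
t: 2.2
eef_pos: [0.5619, -0.0342, 0.2312]
ee_rot: [0.0, 0.98, 0.197, -0.0]
contact_force: [0.2, 0.4, 0.3]
width: 0.0855
finger_force: 0.0
```

Call:
send_rows(
  plan=[0,0,0,-0.176,0,0,0,-0.176,0,0,0,-0.176,0,0,0,-0.176,0,0,0,-0.176,0,0,0,-0.176,0,0,0,-0.176,0,0,0,-0.176],
)

```text
t: 3.2
eef_pos: [0.5614, -0.0354, 0.2311]
ee_rot: [-0.0, 0.617, 0.787, -0.0]
contact_force: [0.8, -0.1, -0.2]
width: 0.0853
finger_force: 0.0
```

Call:
send_rows(
  plan=[0,0,0,-0.176,0,0,0,-0.176,0,0,0,-0.176,0,0,0,-0.176,0,0,0,-0.176,0,0,0,-0.176,0,0,0,-0.176,0,0,0,-0.176],
)

```text
t: 4.2
eef_pos: [0.5614, -0.0355, 0.2311]
ee_rot: [-0.0, -0.039, 0.999, -0.0]
contact_force: [1.0, -0.5, -0.5]
width: 0.0854
finger_force: 0.0
```

Call:
send_rows(
  plan=[0,0,40,0,0,0,40,0,0,0,40,0,0,0,40,0,0,0,30,0,0,0,20,0,0,0,10,0,0,0,4,0],
)

```text
t: 5.2
eef_pos: [0.5618, -0.0352, 0.0073]
ee_rot: [0.0, -0.036, 0.999, -0.0]
contact_force: [-0.5, -0.0, -0.2]
width: 0.0857
finger_force: 0.0
```

Run:
```python
from h import *
im=arm.snapshot("top"); x0,y0=220,105
a=cv2.resize(im[y0:y0+135,x0:x0+130],None,fx=4.4,fy=4.4,interpolation=cv2.INTER_CUBIC)
im=arm.snapshot("scene"); b=cv2.resize(im[170:290,180:310],(390*594//360,594),interpolation=cv2.INTER_CUBIC)
cv2.imwrite("pics/g.png",cv2.resize(np.hstack([a,b]),(800,400)))
print(arm.get_obs()["eef_pos"])
```

```text
[ 0.56189532 -0.0352567   0.00768429]
```

View pics/g.png

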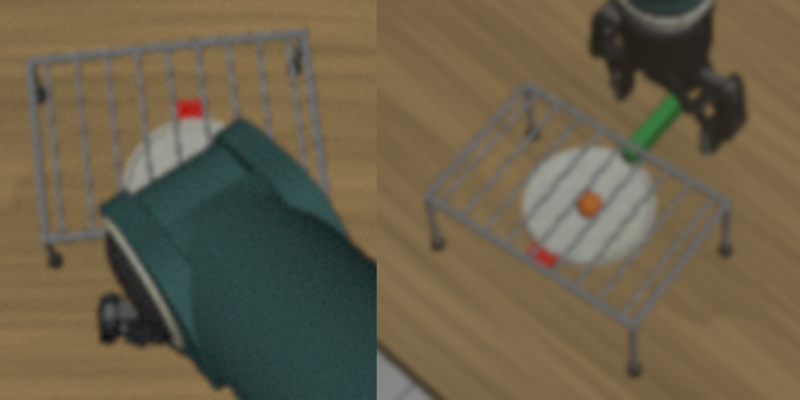

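The handle (660,125 in the right half) lies between the open fingers, and the marble is in the middle at (590,204). I'll close in stages.

Call:
send_rows(
  plan=[0,0,0,0,0,0,0,0,0,0,0,0,0,0,0,0,0,0,0,0,0,0,0,0],
  fingers=25,
  squeeze=20,
)

```text
t: 6.05
eef_pos: [0.5615, -0.0353, 0.0073]
ee_rot: [-0.0, -0.036, 0.999, -0.0]
contact_force: [0.1, 0.5, 0.3]
width: 0.0211
finger_force: 0.0
```

Call:
send_rows(
  plan=[0,0,0,0,0,0,0,0,0,0,0,0,0,0,0,0],
  fingers=0,
  squeeze=20,
)

```text
t: 6.55
eef_pos: [0.5615, -0.0353, 0.0073]
ee_rot: [-0.0, -0.036, 0.999, -0.0]
contact_force: [-0.1, -0.5, 0.5]
width: 0.0136
finger_force: 20.1
```

Call:
send_rows(
  plan=[0,0,0,0,0,0,0,0,0,0,0,0,0,0,0,0],
  squeeze=100,
)

```text
t: 7.05
eef_pos: [0.5614, -0.0353, 0.0073]
ee_rot: [-0.0, -0.036, 0.999, -0.0]
contact_force: [-0.8, -0.2, 2.3]
width: 0.0123
finger_force: 98.5
```

Run:
```python
from h import *
im=arm.snapshot("scene"); hsv=cv2.cvtColor(im,cv2.COLOR_BGR2HSV)
b=cv2.resize(im[170:290,180:310],(650,600),interpolation=cv2.INTER_CUBIC)
cv2.imwrite("pics/g2.png",b)
o=arm.get_obs();print(o["eef_pos"],o["ft_torque"],o["contact_force"])
```

```text
[ 0.56145795 -0.03527743  0.00730945] [-0.05023203  0.15558177 -0.04738569] [-1.18226805  0.08129447  2.61498835]
```

View pics/g2.png

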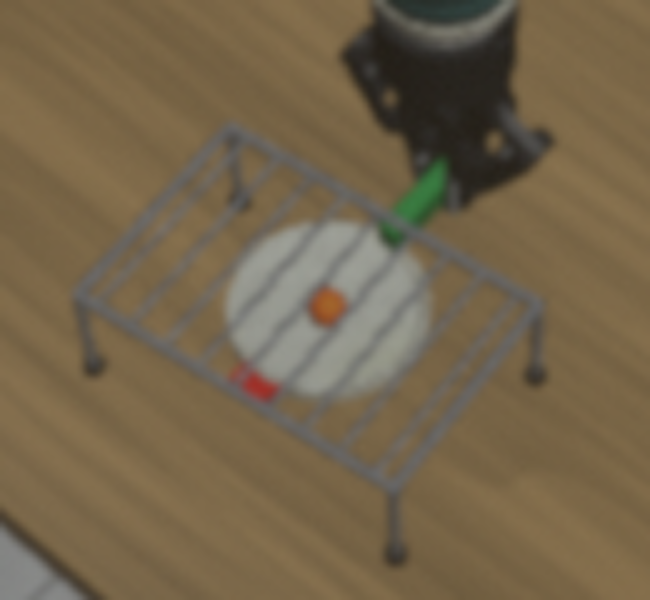

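The handle is firmly gripped, with the marble centred at (326,306). Now I'll draw it out gently.

Call:
send_rows(
  plan=[0,0,-1,0,0,0,-1,0,1,0,0,0,2,0,0,0,3,0,0,0,4,0,0,0,5,0,0,0,6,0,0,0],
)

```text
t: 8.1
eef_pos: [0.5401, -0.0369, 0.0093]
ee_rot: [-0.0, -0.036, 0.999, -0.0]
contact_force: [-0.5, 0.2, -2.3]
width: 0.0124
finger_force: 98.4
```

Call:
send_rows(
  plan=[8,0,0,0,8,0,0,0,8,0,0,0,8,0,0,0,8,0,0,0,8,0,0,0,8,0,0,0,8,0,0,0],
)

```text
t: 9.1
eef_pos: [0.4762, -0.0414, 0.0093]
ee_rot: [0.0, -0.036, 0.999, -0.0]
contact_force: [0.7, 0.1, -1.3]
width: 0.0121
finger_force: 98.4
```

Call:
send_rows(
  plan=[8,0,0,0,7,0,0,0,7,0,0,0,7,0,0,0,6,0,0,0,5,0,0,0,4,0,0,0,3,0,0,0],
)

```text
t: 10.1
eef_pos: [0.4297, -0.0448, 0.0093]
ee_rot: [0.0, -0.036, 0.999, -0.0]
contact_force: [-0.4, 0.2, -1.1]
width: 0.0123
finger_force: 98.4
```

Call:
send_rows(
  plan=[2,0,0,0,1,0,0,0,0,0,0,0,0,0,0,0],
)

```text
t: 10.6
eef_pos: [0.427, -0.045, 0.0093]
ee_rot: [0.0, -0.036, 0.999, 0.0]
contact_force: [-0.6, -1.2, -1.3]
width: 0.0122
finger_force: 98.4
```

Run:
```python
from h import *
a=arm.snapshot("scene")[130:300,180:340]; b=arm.snapshot("top")[100:270,200:360]
cv2.imwrite("pics/g3.png",cv2.resize(np.hstack([a,b]),(800,425),interpolation=cv2.INTER_CUBIC))
o=arm.get_obs();print(o["eef_pos"],o["contact_force"],o["qpos"])
```

```text
[ 0.42695627 -0.04500441  0.00927202] [ 0.71855756  0.10317215 -1.01067728] [ 0.56774991  0.61342841 -0.63845389  2.22150923  0.74699012  0.52931732
  0.99093841]
```

View pics/g3.png

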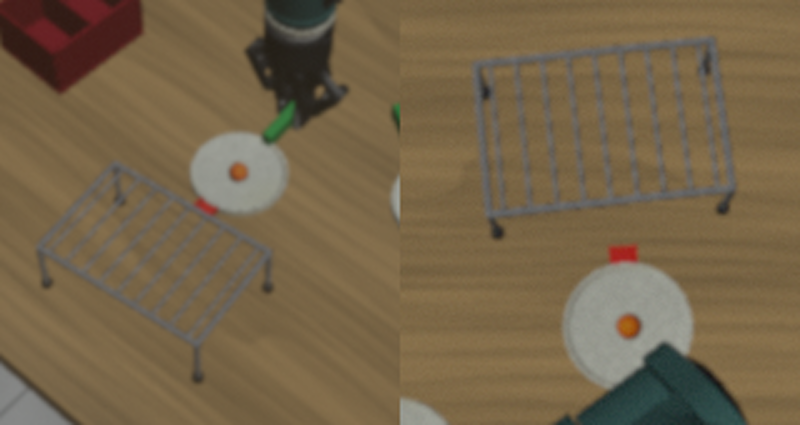

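The dish is out and clear of the rack by about 2 cm, with the marble centred at (628,326) in the right half. Next is the lift.

Call:
send_rows(
  plan=[0,0,-2,0,0,0,-4,0,0,0,-6,0,0,0,-8,0,0,0,-10,0,0,0,-11,0,0,0,-12,0,0,0,-12,0],
)

```text
t: 11.7
eef_pos: [0.4269, -0.045, 0.0752]
ee_rot: [0.0, -0.036, 0.999, -0.0]
contact_force: [0.2, 0.2, -1.3]
width: 0.0125
finger_force: 98.3
```

Call:
send_rows(
  plan=[0,0,-12,0,0,0,-12,0,0,0,-12,0,0,0,-12,0,0,0,-10,0,0,0,-8,0,0,0,-5,0,0,0,-2,0],
)

```text
t: 12.7
eef_pos: [0.4268, -0.0451, 0.1475]
ee_rot: [0.0, -0.036, 0.999, -0.0]
contact_force: [-0.9, 0.1, -1.8]
width: 0.0125
finger_force: 98.3
```

Run:
```python
from h import *
a=arm.snapshot("scene")[100:270,180:340]; b=arm.snapshot("top")[100:270,200:360]
cv2.imwrite("pics/g4.png",cv2.resize(np.hstack([a,b]),(800,425),interpolation=cv2.INTER_CUBIC))
o=arm.get_obs();print(o["t"],o["eef_pos"],o["ee_rot"],o["contact_force"],o["ft_torque"],o["qpos"])
```

```text
12.8 [ 0.42680252 -0.04505105  0.14727674] [-4.05405211e-05 -3.60346040e-02  9.99350542e-01 -2.49244408e-05] [-0.08655854  0.9924466  -1.63385594] [-0.01474742  0.19415899 -0.02091936] [ 0.82609937  0.37685249 -0.9209985   2.14964707  0.41978014  0.80240056
  1.28255262]
```

View pics/g4.png

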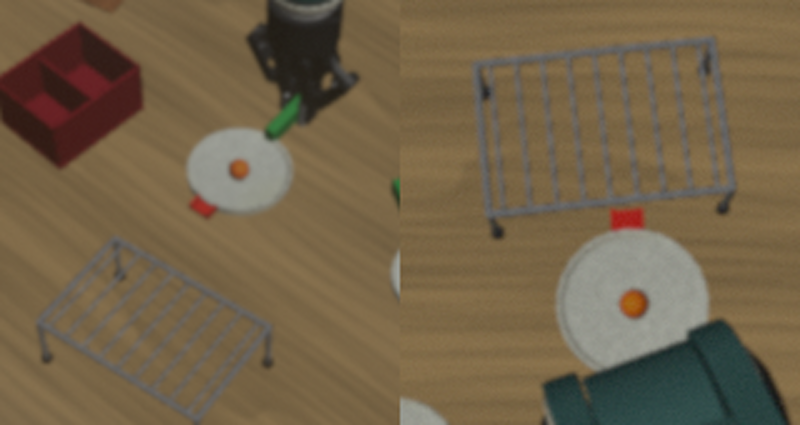

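It is about 14 cm up and level, with the marble centred at (634,303). Now the slow quarter turn.

Call:
send_rows(
  plan=[0,0,0,0.01,0,0,0,0.02,0,0,0,0.03,0,0,0,0.04,0,0,0,0.05,0,0,0,0.06,0,0,0,0.065,0,0,0,0.065],
)

```text
t: 13.8
eef_pos: [0.4269, -0.045, 0.1473]
ee_rot: [0.0, 0.135, 0.991, -0.0]
contact_force: [1.0, -0.5, -1.4]
width: 0.0123
finger_force: 98.2
```

Call:
send_rows(
  plan=[0,0,0,0.065,0,0,0,0.065,0,0,0,0.065,0,0,0,0.065,0,0,0,0.065,0,0,0,0.065,0,0,0,0.065,0,0,0,0.065],
)

```text
t: 14.8
eef_pos: [0.4269, -0.0449, 0.1473]
ee_rot: [0.0, 0.385, 0.923, 0.0]
contact_force: [0.5, -0.3, -1.2]
width: 0.0125
finger_force: 98.2
```

Call:
send_rows(
  plan=[0,0,0,0.065,0,0,0,0.065,0,0,0,0.065,0,0,0,0.065,0,0,0,0.065,0,0,0,0.065,0,0,0,0.065,0,0,0,0.065],
)

```text
t: 15.8
eef_pos: [0.427, -0.0448, 0.1473]
ee_rot: [0.0, 0.61, 0.793, 0.0]
contact_force: [0.0, -1.0, -1.2]
width: 0.0124
finger_force: 98.2
```

Call:
send_rows(
  plan=[0,0,0,0.05,0,0,0,0.04,0,0,0,0.03,0,0,0,0.02,0,0,0,0.006,0,0,0,0,0,0,0,0],
)

```text
t: 16.68
eef_pos: [0.4269, -0.045, 0.1473]
ee_rot: [-0.0, 0.665, 0.747, -0.0]
contact_force: [-0.2, 0.1, -0.3]
width: 0.0126
finger_force: 98.2
```

Run:
```python
from h import *
from scipy.spatial.transform import Rotation as R
a=arm.snapshot("scene")[90:260,160:340]; t=arm.snapshot("top"); b=t[100:340,230:484]
cv2.imwrite("pics/g5.png",np.hstack([cv2.resize(a,(360,340)),cv2.resize(b,(440,416),interpolation=cv2.INTER_CUBIC)[:340]]))
cv2.imwrite("pics/g6.png",cv2.resize(t[190:300,290:480],(800,463),interpolation=cv2.INTER_CUBIC))
o=arm.get_obs();q=np.array(o["ee_rot"]);M=R.from_quat(q[[1,2,3,0]]).as_matrix()
print(o["t"],o["eef_pos"],M.round(4),np.degrees(np.arctan2(-M[1,0],-M[0,0])),o["qpos"],o["ft_torque"])
```

```text
16.775 [ 0.4268378  -0.04500743  0.14725164] [[-0.1167  0.9932 -0.    ]
 [ 0.9932  0.1167 -0.    ]
 [ 0.     -0.     -1.    ]] -83.29899862455075 [ 0.55239547  0.28451332 -0.59078187  2.16326088  0.23055996  0.75347151
 -0.07215981] [0.068195   0.04154614 0.01909126]
```

View pics/g6.png

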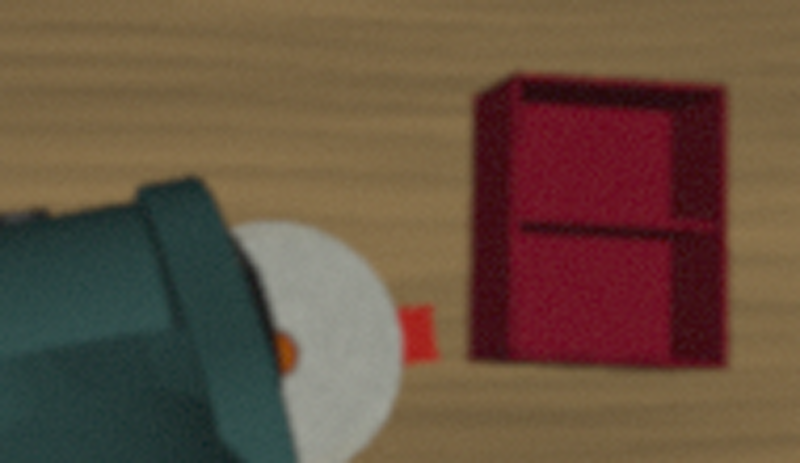

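The yaw is −83.3°, parallel to the rack front. The lip is at (420,335) and the caddy spans (470–727, 73–366), so the dish still has to move forward and across. I'll fit the caddy's pose as a box.

Run:
```python
from h import *
from scipy.optimize import least_squares
s=800/190
uv=(np.array([[726,87],[727,366],[470,359],[475,97],[517,73]],float)+.5)/s-.5+[290,190]
# (dx,dy,z): image right=-y, up=+x
M=np.array([[70,-55,75],[-70,-55,75],[-70,55,0],[70,55,0],[70,55,75]])/1000
def W(p):
    c,k=np.cos(p[2]),np.sin(p[2]); return np.c_[p[0]+c*M[:,0]-k*M[:,1],p[1]+k*M[:,0]+c*M[:,1],M[:,2]]
r=least_squares(lambda p:(proj("top",W(p))-uv).ravel(),[.5,-.32,0],loss='soft_l1'); print(r.x,(r.fun.reshape(-1,2)).round(1).tolist())
# scene view bottom corners from scene1 (display px/800*560): near-lowest base corner (292,236), left rim (255,192), right rim (338,185), top (303,158)
print(ray("scene",np.array([[255,192],[338,186],[303,158]])*.7,.075))
c=r.x[:2]; u=np.array([np.cos(np.radians(-83.3)),np.sin(np.radians(-83.3))])
for d in(.14,.15): 
    g=c-u*(d+.105); print(d,"dish",c-u*d,"tcp",g)
e=arm.get_obs()["eef_pos"][:2]; dlt=c-u*.145-u*.105-e; X=np.array([-.1167,.9932]);Y=np.array([.9932,.1167]); print(dlt,dlt@X,dlt@Y)
print("lip px now",ray("top",[(np.array([437,333])+.5)/s-.5+[290,190]],.16))
```

```text
[ 0.50345113 -0.33328833 -0.05367249] [[1.4, -0.7], [1.0, 1.2], [-0.8, 1.0], [-0.6, -0.5], [-0.5, -0.7]]
[[ 0.57439268 -0.38199807  0.075     ]
 [ 0.44922813 -0.26480446  0.075     ]
 [ 0.43953982 -0.3773496   0.075     ]]
0.14 dish [ 0.48711722 -0.19424444] tcp [ 0.47486679 -0.08996152]
0.15 dish [ 0.48595051 -0.18431273] tcp [ 0.47370009 -0.08002981]
[ 0.04744564 -0.03998824] -0.04525322500811378 0.04245638351834754
lip px now [[ 0.44699082 -0.21739864  0.16      ]]
```

View pics/g5.png

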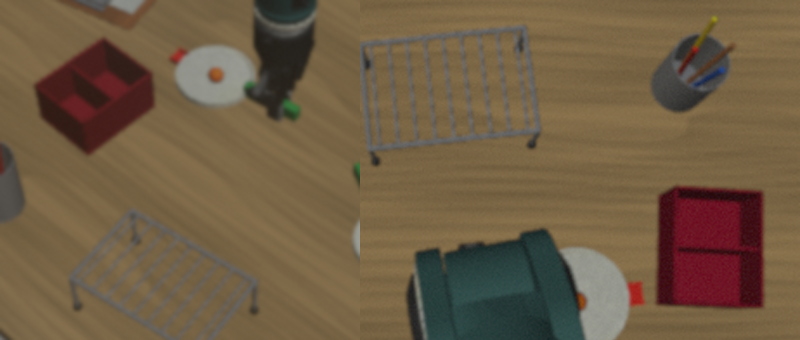

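The caddy's centre is near (0.505, −0.328), averaging the two cameras. The marble still sits mid-dish at (216,75). Now I'll slide over to line up with the caddy, leaving about 2 cm of gap.

Call:
send_rows(
  plan=[-1,1,0,0,-2,2,0,0,-3,3,0,0,-4,4,0,0,-4,4,0,0,-4,4,0,0,-4,4,0,0,-4,4,0,0],
)

```text
t: 17.77
eef_pos: [0.456, -0.0681, 0.1473]
ee_rot: [-0.0, 0.665, 0.747, -0.0]
contact_force: [-0.5, -0.5, -1.2]
width: 0.0125
finger_force: 98.2
```

Call:
send_rows(
  plan=[-4,4,0,0,-4,4,0,0,-3,4,0,0,-2,3,0,0,-1,2,0,0,0,1,0,0,0,0,0,0,0,0,0,0],
)

```text
t: 18.77
eef_pos: [0.4751, -0.0795, 0.1473]
ee_rot: [-0.0, 0.665, 0.747, -0.0]
contact_force: [0.3, 0.6, -1.1]
width: 0.0124
finger_force: 98.2
```

Call:
send_rows(
  plan=[0,0,0,0,0,0,0,0,0,0,0,0,0,0,0,0,0,0,0,0,0,0,0,0,0,0,0,0,0,0,0,0],
)

```text
t: 19.77
eef_pos: [0.4752, -0.0796, 0.1473]
ee_rot: [0.0, 0.665, 0.747, -0.0]
contact_force: [0.1, -0.1, -2.3]
width: 0.0124
finger_force: 98.2
```

Run:
```python
from h import *
a=arm.snapshot("scene")[70:230,150:310]; b=arm.snapshot("top")[180:300,290:480]
cv2.imwrite("pics/g7.png",np.hstack([cv2.resize(a,(330,330),interpolation=cv2.INTER_CUBIC),cv2.resize(b,(470,297),interpolation=cv2.INTER_CUBIC)[:297] if 0 else cv2.resize(b,(470,330),interpolation=cv2.INTER_CUBIC)]))
o=arm.get_obs();print(o["t"],o["eef_pos"],o["ee_rot"],o["dq"],o["finger_force"])
```

```text
19.875 [ 0.47522055 -0.07958927  0.14725565] [-9.13603966e-06  6.64591698e-01  7.47206715e-01 -1.11032641e-05] [ 6.64930648e-05  7.42256409e-04 -1.38923307e-03 -1.59618103e-03
 -3.01136307e-04  1.50127130e-03 -4.27955132e-04] 98.2243824005127
```

View pics/g7.png

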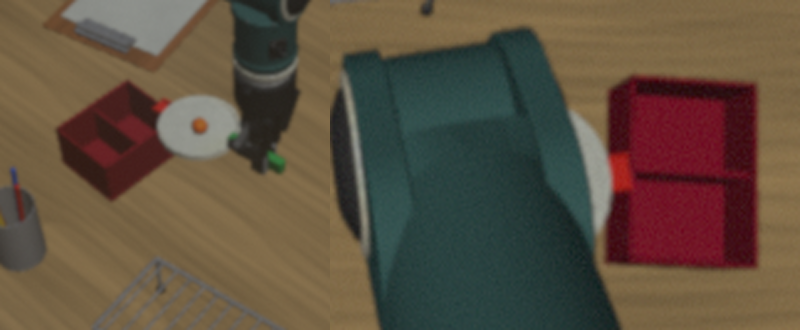

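The lip (622,172) points at the middle of the caddy, the marble is centred at (200,126), and the arm is still. Handing in.

```bash
python3 -c "
from station import arm
print(arm.finish_job())"
```

```text
the job is handed in; nothing more can be done
None
```

I drew the dish out from under the rack, lifted it about 14 cm and turned it level. It is still held steady beside the caddy, with its lip facing the caddy's middle and the marble centred, and the job is handed in at about 20 s.

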